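Push the dough roller up the ramp into its rest

TASK

The wooden dough roller lies on the worktop at the low end of its metal parking rest. With your fingers behind it, push it slowly and steadily (it must never move faster than 30 cm a second on the worktop or the ramp) along the worktop, up the ramp and over the crest until it lies in the pocket flat against the stop, never letting it run away or roll back down. Only push it: do not take it between the fingers or lift it, and leave the salt shaker, spice jar and ramekin where they stand; at the end take your hand away.

Things in the scene. Friction and masses are not known exactly. Their poses are not given: they have to be found in the camera images.
- rest: Metal parking rest, fixed to the worktop, 190 mm wide (x), 283 mm long (y). Origin on the worktop, z up, mid width. The ramp climbs along +y from its foot at y = -150 mm (1 mm high) at 9 degrees to the crest at y = +60 mm (34 mm high); then the pocket floor falls at 8 degrees to the upright stop, face at y = +120 mm, top 76 mm high.
- mouth (a point): Middle of the ramp's foot, at x = 0, y = -150 mm, z = 0 in the rest's frame; axes as the rest's. Between steel side guides the ramp is 174 mm wide; they stand 12 mm above it and end here in a flared mouth 17 mm high.
- seat (a point): Where the roller's centre lies when parked: in the rest's frame x = 0, y = +92 mm, z = 58 mm. Axes as the rest's.
- roller: Loose smooth lacquered wooden cylinder, 56 mm diameter, 150 mm long, with a 6 mm axle stub at each end, about 0.35 kg. Origin at its centre, 28 mm above what it lies on; x along its axis, y and z turn as it rolls. Starts on the bare worktop below the ramp, axis roughly along the rest's x. Rolls freely: let go on the ramp it runs back; past the crest it rolls by itself into the pocket and stays.
- roller_a (a point): Point on the roller's axis, 45 mm from its centre along its +x.
- roller_b (a point): Point on the roller's axis, 45 mm from its centre along its -x.
- salt: Glass salt shaker with grey top, 44 mm in diameter, 90 mm tall, loose, beside the rest; origin under its centre.
- spice: Glass spice jar with black cap, 45 mm in diameter, 105 mm tall, loose, beside the rest; origin under its centre.
- ramekin_pot: White ramekin with dark contents, 109 mm in diameter, 48 mm tall, loose, on the robot's side of the rest; origin under its centre.
Things that resemble listed ones, but are neither listed nor needed, are in the scene too. What is shaped like the roller but yellow is not meant.

How it is judged:
By the outcome, as a careful person would: the job done as asked, in the order asked, and still so for the second after the job is handed in, with the robot touching nothing.
It also fails if it takes over 45 s, if anything falls off the work surface, if the arm or the gripper's body presses on something with over 40 N, if the wrist force passes 120 N, or if a joint passes its speed limit or range.

ROBOT

A 6-joint arm with a two-finger parallel gripper is mounted at the origin on a cart in front of the work surface, level with it; the furniture and walls round the work are solid. World frame = base frame: x ahead of the robot, y to its left, z up, the work surface at z = 0. Lengths are in m, angles in rad, forces in N, time in s.
With the tool pointing down it reaches from about 0.375 to 0.9 m from the base axis. Payload 3.1 kg.
Tool frame: the origin (TCP) lies on the front face of the gripper's body, between the roots of the fingers; the fingertips stand 73 mm ahead of it and the grasp point (between the pads) lies 54 mm ahead of it (manip.tips_ahead is the distance from the TCP to the fingertips, in m); z points along the fingers, y is the line along which they close (so a half turn about z gives the same grasp; the last joint's range is limited). The gripper opens to 85 mm and grips with 20 to 120 N. Pads are 22 mm wide; open, the fingers measure 114 mm over their backs; the gripper's body (76 mm by 85 mm) begins 54 mm behind the grasp point. The pads swing forward as they close: fully open they stand 13 mm farther back than shut.
Start: joints at [-1.377, 0.527, 1.433, -0, 1.181, -0.178], TCP at [0.228, -0.582, 0.304] pointing down, gripper open.
Joint ranges: [-3.08, 3.08], [-0.75, 2.2], [0.22, 2.44], [-1.43, 4.57], [0, 2.65], [-2.85, 2.85]. Speed limits (rad/s): [2.79, 2.79, 3.14, 3.14, 3.14, 3.14].

INTERFACE

Orientations are given as a unit quaternion [x, y, z, w].
In Python, from station import sense, eyes, workorder, manip gives the robot as it stands.
- The arm moves only by the shell command python3 -m inch 'ROWS' [OPENING] [FORCE]. ROWS is JSON, a list of rows, each an object of numbers: "dx", "dy", "dz": the shift along the tool's x, y, z in cm; "wx", "wy", "wz": the turn, a rotation vector about the tool's x, y, z in degrees. In form: [{"dx": .., "dy": .., "dz": .., "wx": .., "wy": .., "wz": ..}, ...]. A call has 1 to 10 rows; each row shifts and turns the commanded pose from where the row before left it, along the tool's axes as they then stand; what a row does not reach is not made up. A row lasts 1/8 s, in which the tool goes at most 62.5 mm and 10.7 degrees, less where a joint would pass 70% of its speed; a pose out of reach is approached as far as the arm can. A call with a gripper value outside its range is refused whole. OPENING is the opening, from 0 (shut) to 1 (fully open), set as the call begins (- or left out, the last holds). The fingers move at their own pace and stop on an object; FORCE is the grip in N (left out, the last holds). Time passes only in rows, so rows that do not move let the fingers close. It gives the time, the measured TCP pose, the force, the opening and the grip force at its end, in the units of the state.
- sense(): the state, without advancing time (a new reading comes with each control period).
- eyes.snapshot(name): name is "scene" or "top" or "wrist"; returns the picture (384x512x3 uint8, red, green, blue); there is no depth.
- eyes.camera_params(name): a dict with "fx", "fy", "cx", "cy" (pixels), "rvec" (rotation vector, rad) and "tvec" (3), from world to camera coordinates, as OpenCV has them. Camera axes: x right, y down, z forward; pixel columns grow to the right and rows downward; lengths in m; the calibration is good to about 2 mm. The wrist camera is an equidistant fisheye: a pixel r from the principal point sees the ray r / f radians off the axis. A picture is of the moment at which its call begins: read the wrist's pose just before it. camera_params takes no time and is no camera call; for the wrist camera it gives the pose at the moment of the call.
- workorder.sign_off(): hands the job in; it is judged then, once.
The state is a dict: "t": time; "q": joint angles; "qd": joint speeds; "tau": joint torques, N m; "tcp_pos": TCP position; "tool_rot": TCP orientation; "force": force on the tool from outside, world axes, zero at the start; "ft_torque": the same for the moment, N m; "finger_gap": opening from 0.0 (shut) to 1.0 (fully open); "gripper_force": force on a finger pad.
Only numpy, scipy, OpenCV 4.12 (cv2) and the standard library are available. Lean on these libraries where they do the work, as an engineer would, in place of code of your own. Each camera call takes 0.05 s, during which the arm holds its last target. There are 200 camera calls.

## Working session

There is one attempt and no reset: what is moved stays moved. The work goes in short steps, Python scripts to look and compute and a shell command to move; the robot and the scene stay as the last step left them, time stands still between calls to the robot, and variables do not carry over. Pictures are saved under pics/ and viewed, at most 10 in all, crops included, and the job is handed in when it is done.

```bash
ls; mkdir -p pics; python3 - <<'E'
from station import sense, eyes, manip
import cv2
s=sense();print(s['t'],s['tcp_pos'],s['tool_rot'],s['finger_gap'],s['force'])
for n in ['scene','top']:
    im=eyes.snapshot(n);cv2.imwrite(f'pics/{n}0.png',im[:,:,::-1]);print(n,eyes.camera_params(n))
E
```

```text
pics
0.0 [ 0.22754423 -0.58150386  0.30292752] [ 9.82680925e-01  1.85302430e-01  7.57584821e-06 -1.09935789e-03] 0.9985449118226114 [0.02571634 0.17342427 0.09743759]
scene {'fx': 433.431402566737, 'fy': 433.431402566737, 'cx': 258.55892850873875, 'cy': 190.27724390769077, 'rvec': array([ 1.19406411, -2.06341206,  1.14108044]), 'tvec': array([0.16977938, 0.36885125, 1.12680589])}
top {'fx': 379.01684040334356, 'fy': 379.01684040334356, 'cx': 258.0098237427134, 'cy': 186.22948283732532, 'rvec': array([ 2.19453571, -2.138716  ,  0.06149707]), 'tvec': array([-0.11324115,  0.54779516,  1.05484955])}
```

View pics/scene0.png

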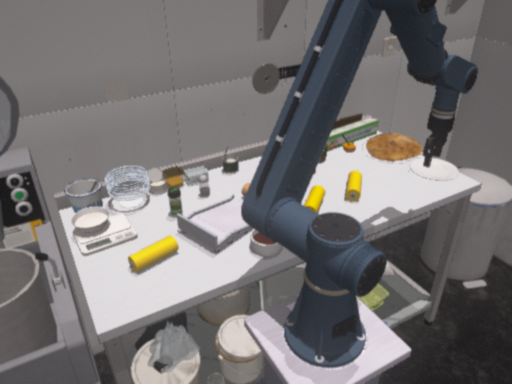

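View pics/top0.png

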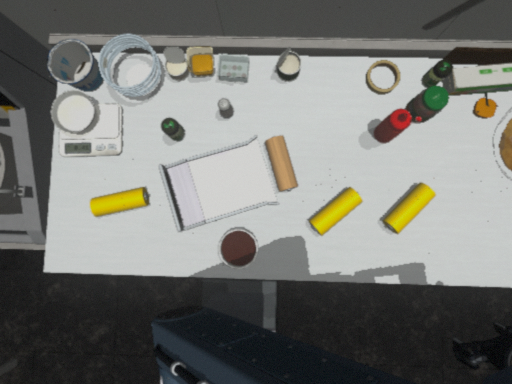

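The scene view shows the rest at (215,220). The top view shows the rest at (220,185), with its stop on the left (180,195) and its mouth on the right (270,170).

Roller candidates in the top view are the wooden one at (282,163) and yellow ones at (119,201), (336,211) and (410,208). I choose the wooden one at the mouth, and will check it in a crop.

```bash
cat > h.py <<'E'
import numpy as np, cv2
from station import eyes, sense
def ray(n,uv):
    p=eyes.camera_params(n);R=cv2.Rodrigues(p['rvec'])[0];c=-R.T@p['tvec']
    d=R.T@np.array([(uv[0]-p['cx'])/p['fx'],(uv[1]-p['cy'])/p['fy'],1]);return c,d
def at(n,uv,z):
    c,d=ray(n,uv);return c+d*(z-c[2])/d[2]
def proj(n,P):
    p=eyes.camera_params(n);K=np.array([[p['fx'],0,p['cx']],[0,p['fy'],p['cy']],[0,0,1.]])
    return cv2.projectPoints(np.array(P,float).reshape(-1,3),p['rvec'],p['tvec'],K,None)[0][:,0]
def roller(im,z=.03):
    h=cv2.cvtColor(im,cv2.COLOR_RGB2HSV);m=cv2.inRange(h,(6,60,60),(19,190,255))
    m[:, :150]=0;m[:,330:]=0;m[:120]=0;m[230:]=0
    m=cv2.morphologyEx(m,cv2.MORPH_OPEN,np.ones((3,3)))
    c=max(cv2.findContours(m,0,2)[0],key=cv2.contourArea);r=cv2.minAreaRect(c)
    return r,cv2.boxPoints(r)
E
python3 - <<'E'
from h import *
im=cv2.imread('pics/top0.png')[:,:,::-1].copy()
r,b=roller(im);print(r,b.tolist())
print('centre',at('top',r[0],.035))
for q in b: print(at('top',q,.028))
cv2.imwrite('pics/crop0.png',cv2.resize(im[125:240,150:310,::-1],None,fx=5,fy=5,interpolation=cv2.INTER_CUBIC))
E
```

```text
((280.74151611328125, 162.5616455078125), (53.96854782104492, 18.857397079467773), 73.85565948486328) [[264.1814270019531, 139.2632293701172], [282.2951965332031, 134.01979064941406], [297.3016052246094, 185.8600616455078], [279.1878356933594, 191.10350036621094]]
centre [ 0.61777996 -0.16162843  0.035     ]
[ 0.68467415 -0.1132638   0.028     ]
[ 0.70093458 -0.1644813   0.028     ]
[ 0.55375804 -0.20983742  0.028     ]
[ 0.53769246 -0.15925257  0.028     ]
```

View pics/crop0.png

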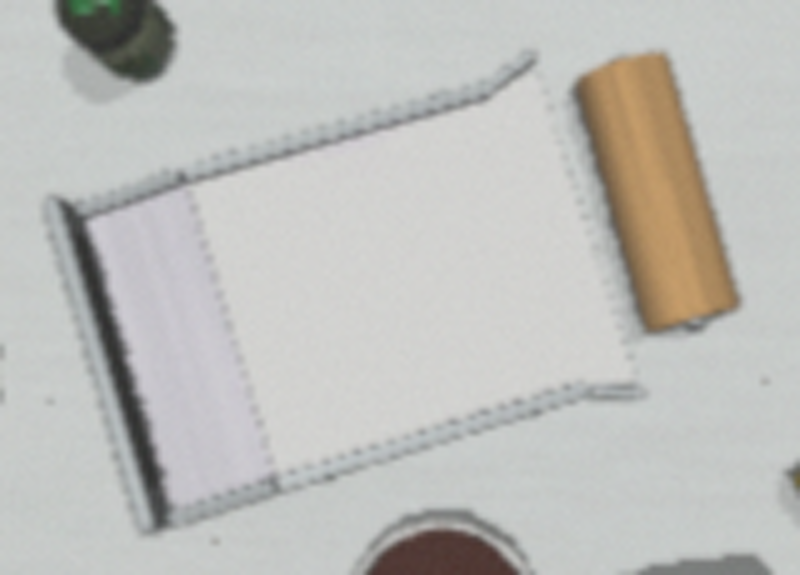

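The crop shows the wooden roller at crop (658,190) just outside the flared mouth. The crest line runs (192,188)–(272,478), the foot line (545,85)–(630,365), and the stop top (50,200)–(150,530).

```bash
python3 - <<'E'
from h import *
P=lambda u,v:(150+(u+.5)/5-.5,125+(v+.5)/5-.5)
L={}
for n,a,b,z in [('foot',(545,85),(630,365),.001),('crest',(192,188),(272,478),.034),('stoptop',(50,200),(150,530),.076),('flaretips',(530,55),(643,392),.017),('crestguide',(183,178),(276,486),.046),('guideend',(490,95),(582,392),.02)]:
    A=at('top',P(*a),z);B=at('top',P(*b),z);d=A-B;L[n]=(A+B)/2
    print(n,A.round(4),B.round(4),'mid',((A+B)/2).round(4),'len',np.linalg.norm(d).round(4),'xdir deg',np.degrees(np.arctan2(d[1],d[0])).round(2))
d=L['crestguide']-L['flaretips'];print('ydir-90',np.degrees(np.arctan2(d[1],d[0]))-90,np.linalg.norm(d[:2]))
E
```

```text
foot [ 0.683  -0.0968  0.001 ] [ 0.5206 -0.1501  0.001 ] mid [ 0.6018 -0.1234  0.001 ] len 0.171 xdir deg 18.19
crest [0.6129 0.1008 0.034 ] [0.4505 0.049  0.034 ] mid [0.5317 0.0749 0.034 ] len 0.1704 xdir deg 17.7
stoptop [0.5985 0.1692 0.076 ] [0.4214 0.1065 0.076 ] mid [0.51   0.1379 0.076 ] len 0.1878 xdir deg 19.48
flaretips [ 0.6971 -0.0881  0.017 ] [ 0.5046 -0.1575  0.017 ] mid [ 0.6009 -0.1228  0.017 ] len 0.2047 xdir deg 19.83
crestguide [0.6167 0.1035 0.046 ] [0.4463 0.0446 0.046 ] mid [0.5315 0.074  0.046 ] len 0.1803 xdir deg 19.08
guideend [ 0.6727 -0.0659  0.02  ] [ 0.5036 -0.123   0.02  ] mid [ 0.5881 -0.0944  0.02  ] len 0.1785 xdir deg 18.65
ydir-90 19.4088546171711 0.2087109466270528
```

```bash
python3 -m inch '[{"dx":5.7,"dy":-1.88},{"dx":5.7,"dy":-1.88},{"dx":5.7,"dy":-1.88},{"dx":5.7,"dy":-1.88},{"dx":5.7,"dy":-1.88},{"dx":5.7,"dy":-1.88},{"dx":5.7,"dy":-1.88},{"dx":5.7,"dy":-1.88},{"dx":5.7,"dy":-1.88}]' 1; python3 -m inch '[{"wz":-9.74},{"wz":-9.74},{"wz":-9.74},{"wz":-9.74},{"wz":-9.74},{"wz":-9.74},{"wz":-9.74},{"wz":-9.74},{"wz":-9.74},{}]'; cat >> h.py <<'E'
yaw=np.radians(19.1);X=np.array([np.cos(yaw),np.sin(yaw)]);Y=np.array([-X[1],X[0]]);M=np.array([.6013,-.123])
def inrest(p): d=np.array(p)[:2]-M;return d@X,d@Y-.15
def status():
    from scipy.spatial.transform import Rotation as R
    s=sense();T=R.from_quat(s['tool_rot']).as_matrix()
    print('t',round(s['t'],2),'tcp',s['tcp_pos'].round(4),'rest',np.round(inrest(s['tcp_pos']),4),'toolx yaw',np.degrees(np.arctan2(T[1,0],T[0,0])).round(2),'toolz',T[:,2].round(3),'F',s['force'].round(2),'gap',round(s['finger_gap'],3))
E
python3 -c "
from h import *
from station import manip
status();print(manip.tips_ahead)"
```

```text
t 0.1 tcp [ 0.2276 -0.5816  0.303 ] rest [-0.5032 -0.461 ] toolx yaw 21.36 toolz [-0.     0.002 -1.   ] F [-0.   -0.23 -0.57] gap 1.003
0.0726invalid input at $[0]: expected keys dx, dy, dz, wx, wy, wz
invalid input at $[0]: expected keys dx, dy, dz, wx, wy, wz
```

```bash
python3 -m inch '[{"dx":5.7,"dy":-1.88,"dz":0,"wx":0,"wy":0,"wz":0},{"dx":5.7,"dy":-1.88,"dz":0,"wx":0,"wy":0,"wz":0},{"dx":5.7,"dy":-1.88,"dz":0,"wx":0,"wy":0,"wz":0},{"dx":5.7,"dy":-1.88,"dz":0,"wx":0,"wy":0,"wz":0},{"dx":5.7,"dy":-1.88,"dz":0,"wx":0,"wy":0,"wz":0},{"dx":5.7,"dy":-1.88,"dz":0,"wx":0,"wy":0,"wz":0},{"dx":5.7,"dy":-1.88,"dz":0,"wx":0,"wy":0,"wz":0},{"dx":5.7,"dy":-1.88,"dz":0,"wx":0,"wy":0,"wz":0},{"dx":5.7,"dy":-1.88,"dz":0,"wx":0,"wy":0,"wz":0}]' 1; python3 -m inch '[{"dx":0,"dy":0,"dz":0,"wx":0,"wy":0,"wz":-9.74},{"dx":0,"dy":0,"dz":0,"wx":0,"wy":0,"wz":-9.74},{"dx":0,"dy":0,"dz":0,"wx":0,"wy":0,"wz":-9.74},{"dx":0,"dy":0,"dz":0,"wx":0,"wy":0,"wz":-9.74},{"dx":0,"dy":0,"dz":0,"wx":0,"wy":0,"wz":-9.74},{"dx":0,"dy":0,"dz":0,"wx":0,"wy":0,"wz":-9.74},{"dx":0,"dy":0,"dz":0,"wx":0,"wy":0,"wz":-9.74},{"dx":0,"dy":0,"dz":0,"wx":0,"wy":0,"wz":-9.74},{"dx":0,"dy":0,"dz":0,"wx":0,"wy":0,"wz":-9.74},{"dx":0,"dy":0,"dz":0,"wx":0,"wy":0,"wz":0}]'
python3 -c "
from h import *
status()"
```

```text
t: 1.23
tcp_pos: [0.6449, -0.2361, 0.3033]
tool_rot: [0.983, 0.185, -0.0, -0.0]
force: [1.1, -0.2, 0.7]
finger_gap: 1.0
gripper_force: 0.0
t: 2.48
tcp_pos: [0.6435, -0.2375, 0.3032]
tool_rot: [0.581, 0.814, -0.0, -0.001]
force: [0.9, -0.0, -0.2]
finger_gap: 1.004
gripper_force: 0.0
t 2.48 tcp [ 0.6435 -0.2375  0.3032] rest [ 0.0025 -0.272 ] toolx yaw 108.91 toolz [-0.001  0.001 -1.   ] F [ 0.87 -0.04 -0.25] gap 1.004
```

```bash
python3 -m inch '[{"dx":0,"dy":0,"dz":5,"wx":0,"wy":0,"wz":0},{"dx":0,"dy":0,"dz":5,"wx":0,"wy":0,"wz":0},{"dx":0,"dy":0,"dz":5,"wx":0,"wy":0,"wz":0},{"dx":0,"dy":0,"dz":4,"wx":0,"wy":0,"wz":0},{"dx":0,"dy":0,"dz":2.3,"wx":0,"wy":0,"wz":0},{"dx":0,"dy":0,"dz":1,"wx":0,"wy":0,"wz":0},{"dx":0,"dy":0,"dz":0,"wx":0,"wy":0,"wz":0}]'
python3 -c "
from h import *
status()
a=eyes.snapshot('wrist');b=eyes.snapshot('scene');c=eyes.snapshot('top')
r,q=roller(c);print(r);e=[(q[0]+q[1])/2,(q[2]+q[3])/2];W=[at('top',x,.03) for x in e]
print([np.round(inrest(w),4) for w in W])
cv2.imwrite('pics/w1.png',np.hstack([cv2.resize(a,(400,300)),cv2.resize(c[110:260,150:350],(400,300))])[:,:,::-1])
"
```

```text
t: 3.35
tcp_pos: [0.6441, -0.2378, 0.0812]
tool_rot: [0.581, 0.814, 0.0, 0.0]
force: [0.4, 0.3, 0.6]
finger_gap: 0.997
gripper_force: 0.0
t 3.35 tcp [ 0.6441 -0.2378  0.0812] rest [ 0.0029 -0.2725] toolx yaw 108.99 toolz [ 0. -0. -1.] F [0.43 0.27 0.56] gap 0.997
((271.9230651855469, 143.11537170410156), (12.203404426574707, 23.02005958557129), 33.6900634765625)
[array([ 0.078 , -0.1748]), array([ 0.0506, -0.1963])]
```

View pics/w1.png

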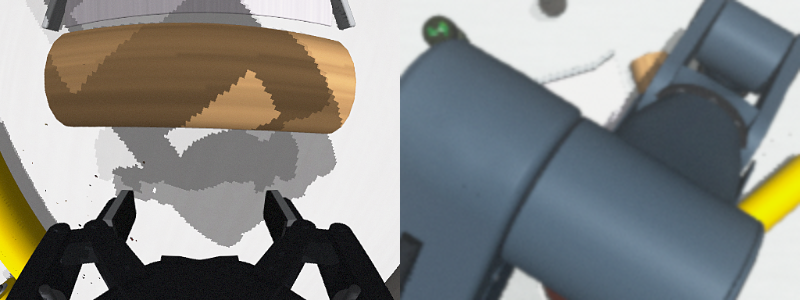

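The wrist picture shows the wooden roller squarely ahead of both fingertips: roller (200,80), fingers (125,205) and (275,205). In the top view the arm hides it. Now a gentle approach.

```bash
python3 -m inch '[{"dx":1,"dy":0,"dz":0,"wx":0,"wy":0,"wz":0},{"dx":1,"dy":0,"dz":0,"wx":0,"wy":0,"wz":0},{"dx":0.6,"dy":0,"dz":0,"wx":0,"wy":0,"wz":0},{"dx":0.5,"dy":0,"dz":0,"wx":0,"wy":0,"wz":0},{"dx":0.4,"dy":0,"dz":0,"wx":0,"wy":0,"wz":0},{"dx":0.4,"dy":0,"dz":0,"wx":0,"wy":0,"wz":0},{"dx":0.4,"dy":0,"dz":0,"wx":0,"wy":0,"wz":0},{"dx":0.4,"dy":0,"dz":0,"wx":0,"wy":0,"wz":0},{"dx":0.4,"dy":0,"dz":0,"wx":0,"wy":0,"wz":0}]'
python3 -c "
from h import *
status()
p=eyes.camera_params('wrist');R=cv2.Rodrigues(p['rvec'])[0];print('cam rest',inrest(-R.T@p['tvec']),-R.T@p['tvec'])
a=eyes.snapshot('wrist')
b=eyes.snapshot('scene')
cv2.imwrite('pics/w2.png',np.hstack([cv2.resize(a,(400,300)),cv2.resize(b[170:270,160:293],(400,300))])[:,:,::-1])
"
```

```text
t: 4.62
tcp_pos: [0.6271, -0.1892, 0.0809]
tool_rot: [0.581, 0.814, -0.0, -0.0]
force: [0.8, -0.6, -0.4]
finger_gap: 0.999
gripper_force: 0.1
t 4.62 tcp [ 0.6271 -0.1892  0.0809] rest [ 0.0027 -0.221 ] toolx yaw 109.01 toolz [-0.  0. -1.] F [ 0.8  -0.6  -0.42] gap 0.999
cam rest (np.float64(0.002585126911641383), np.float64(-0.1440124781808771)) [ 0.60178359 -0.1164962   0.15171977]
```

View pics/w2.png

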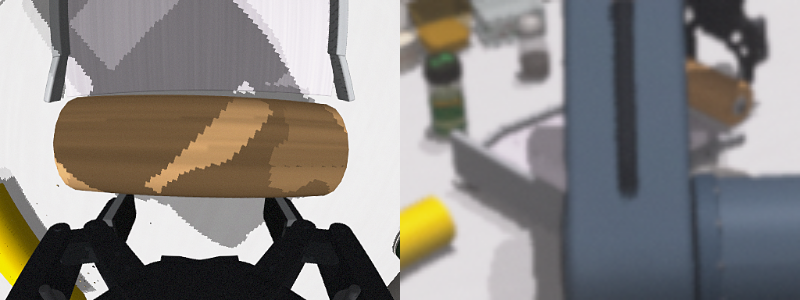

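The wrist picture shows both fingertips at the roller's back (row ~195), with the roller (cols 53–349) centred between the flares (cols 50–350). I push on.

```bash
python3 -m inch '[{"dx":0.5,"dy":0,"dz":0,"wx":0,"wy":0,"wz":0},{"dx":0.5,"dy":0,"dz":0,"wx":0,"wy":0,"wz":0},{"dx":0.5,"dy":0,"dz":0,"wx":0,"wy":0,"wz":0},{"dx":0.5,"dy":0,"dz":0,"wx":0,"wy":0,"wz":0},{"dx":0.5,"dy":0,"dz":0,"wx":0,"wy":0,"wz":0},{"dx":0.5,"dy":0,"dz":0,"wx":0,"wy":0,"wz":0},{"dx":0.5,"dy":0,"dz":-0.08,"wx":0,"wy":0,"wz":0},{"dx":0.5,"dy":0,"dz":-0.08,"wx":0,"wy":0,"wz":0},{"dx":0.5,"dy":0,"dz":-0.08,"wx":0,"wy":0,"wz":0},{"dx":0.5,"dy":0,"dz":-0.08,"wx":0,"wy":0,"wz":0}]'
python3 -c "
from h import *
status()
a=eyes.snapshot('wrist')
b=eyes.snapshot('top')
cv2.imwrite('pics/w3.png',np.hstack([cv2.resize(a,(400,300)),cv2.resize(b[110:260,150:350],(400,300))])[:,:,::-1])
"
```

```text
t: 5.98
tcp_pos: [0.6108, -0.1418, 0.0842]
tool_rot: [0.581, 0.814, 0.0, 0.0]
force: [1.6, -2.0, 1.4]
finger_gap: 1.0
gripper_force: 1.3
t 5.97 tcp [ 0.6108 -0.1418  0.0842] rest [ 0.0028 -0.1709] toolx yaw 109.02 toolz [ 0. -0. -1.] F [ 1.6  -2.02  1.44] gap 1.0
```

View pics/w3.png

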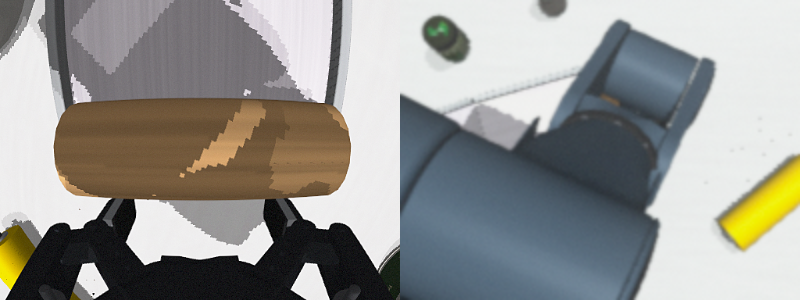

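The roller is in the mouth, centred between the guides (roller cols 54–350, guides 65–340), with both fingers behind it. Climbing now.

```bash
python3 -m inch '[{"dx":0.5,"dy":0,"dz":-0.08,"wx":0,"wy":0,"wz":0},{"dx":0.5,"dy":0,"dz":-0.08,"wx":0,"wy":0,"wz":0},{"dx":0.5,"dy":0,"dz":-0.08,"wx":0,"wy":0,"wz":0},{"dx":0.5,"dy":0,"dz":-0.08,"wx":0,"wy":0,"wz":0},{"dx":0.5,"dy":0,"dz":-0.08,"wx":0,"wy":0,"wz":0},{"dx":0.5,"dy":0,"dz":-0.08,"wx":0,"wy":0,"wz":0},{"dx":0.5,"dy":0,"dz":-0.08,"wx":0,"wy":0,"wz":0},{"dx":0.5,"dy":0,"dz":-0.08,"wx":0,"wy":0,"wz":0},{"dx":0.5,"dy":0,"dz":-0.08,"wx":0,"wy":0,"wz":0},{"dx":0.5,"dy":0,"dz":-0.08,"wx":0,"wy":0,"wz":0}]'
python3 -c "
from h import *
status()
a=eyes.snapshot('wrist')
b=eyes.snapshot('scene')
cv2.imwrite('pics/w4.png',np.hstack([cv2.resize(a,(400,300)),cv2.resize(b[170:270,160:293],(400,300))])[:,:,::-1])
"
```

```text
t: 7.32
tcp_pos: [0.5945, -0.0945, 0.0922]
tool_rot: [0.581, 0.814, 0.0, 0.0]
force: [1.3, -2.1, 1.5]
finger_gap: 1.0
gripper_force: 1.3
t 7.33 tcp [ 0.5945 -0.0945  0.0922] rest [ 0.0029 -0.1209] toolx yaw 109.02 toolz [ 0. -0. -1.] F [ 1.34 -2.12  1.48] gap 1.0
```

View pics/w4.png

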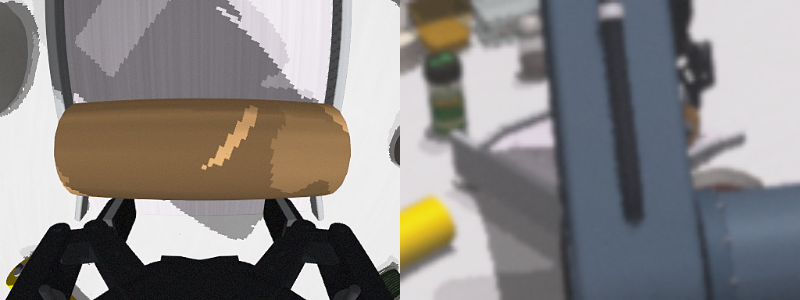

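The roller stays square and centred (cols 54–350) on the ramp against both fingers, with a steady 2.5 N. I continue.

```bash
python3 -m inch '[{"dx":0.5,"dy":0,"dz":-0.08,"wx":0,"wy":0,"wz":0},{"dx":0.5,"dy":0,"dz":-0.08,"wx":0,"wy":0,"wz":0},{"dx":0.5,"dy":0,"dz":-0.08,"wx":0,"wy":0,"wz":0},{"dx":0.5,"dy":0,"dz":-0.08,"wx":0,"wy":0,"wz":0},{"dx":0.5,"dy":0,"dz":-0.08,"wx":0,"wy":0,"wz":0},{"dx":0.5,"dy":0,"dz":-0.08,"wx":0,"wy":0,"wz":0},{"dx":0.5,"dy":0,"dz":-0.08,"wx":0,"wy":0,"wz":0},{"dx":0.5,"dy":0,"dz":-0.08,"wx":0,"wy":0,"wz":0},{"dx":0.5,"dy":0,"dz":-0.08,"wx":0,"wy":0,"wz":0},{"dx":0.5,"dy":0,"dz":-0.08,"wx":0,"wy":0,"wz":0}]'
python3 -m inch '[{"dx":0.5,"dy":0,"dz":-0.08,"wx":0,"wy":0,"wz":0},{"dx":0.5,"dy":0,"dz":-0.08,"wx":0,"wy":0,"wz":0},{"dx":0.5,"dy":0,"dz":-0.08,"wx":0,"wy":0,"wz":0},{"dx":0.5,"dy":0,"dz":-0.08,"wx":0,"wy":0,"wz":0},{"dx":0.5,"dy":0,"dz":-0.08,"wx":0,"wy":0,"wz":0},{"dx":0.5,"dy":0,"dz":-0.08,"wx":0,"wy":0,"wz":0},{"dx":0.5,"dy":0,"dz":-0.08,"wx":0,"wy":0,"wz":0},{"dx":0.5,"dy":0,"dz":-0.08,"wx":0,"wy":0,"wz":0},{"dx":0.5,"dy":0,"dz":-0.08,"wx":0,"wy":0,"wz":0},{"dx":0.5,"dy":0,"dz":-0.08,"wx":0,"wy":0,"wz":0}]'
python3 -c "
from h import *
status()
a=eyes.snapshot('wrist')
cv2.imwrite('pics/w5.png',a[:,:,::-1])
"
```

```text
t: 8.68
tcp_pos: [0.5782, -0.0473, 0.1002]
tool_rot: [0.581, 0.814, -0.0, -0.0]
force: [1.1, -2.3, 1.4]
finger_gap: 0.999
gripper_force: 1.3
t: 9.93
tcp_pos: [0.5619, 0.0, 0.1082]
tool_rot: [0.581, 0.814, -0.0, -0.0]
force: [0.7, -2.4, 1.4]
finger_gap: 0.997
gripper_force: 1.3
t 9.93 tcp [0.5619 0.     0.1082] rest [ 0.003  -0.0208] toolx yaw 109.02 toolz [-0.  0. -1.] F [ 0.65 -2.39  1.44] gap 0.997
```

View pics/w5.png

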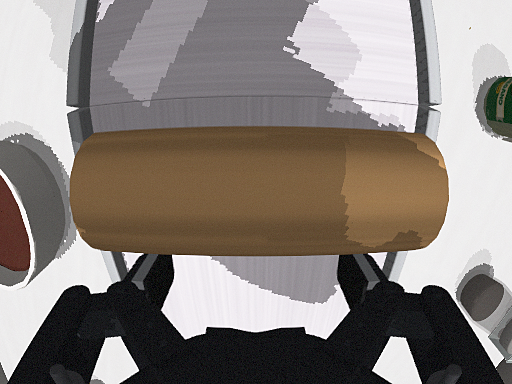

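The roller is square and nearing the crest line (row ~100 at cols 75–440), with both fingers behind it. I slow down over the crest.

```bash
python3 -m inch '[{"dx":0.5,"dy":0,"dz":-0.08,"wx":0,"wy":0,"wz":0},{"dx":0.5,"dy":0,"dz":-0.08,"wx":0,"wy":0,"wz":0},{"dx":0.5,"dy":0,"dz":-0.08,"wx":0,"wy":0,"wz":0},{"dx":0.5,"dy":0,"dz":-0.08,"wx":0,"wy":0,"wz":0},{"dx":0.5,"dy":0,"dz":-0.08,"wx":0,"wy":0,"wz":0},{"dx":0.5,"dy":0,"dz":-0.08,"wx":0,"wy":0,"wz":0},{"dx":0.3,"dy":0,"dz":-0.05,"wx":0,"wy":0,"wz":0},{"dx":0.3,"dy":0,"dz":-0.05,"wx":0,"wy":0,"wz":0},{"dx":0.3,"dy":0,"dz":-0.05,"wx":0,"wy":0,"wz":0},{"dx":0.3,"dy":0,"dz":-0.05,"wx":0,"wy":0,"wz":0}]'
python3 -m inch '[{"dx":0.3,"dy":0,"dz":0,"wx":0,"wy":0,"wz":0},{"dx":0.3,"dy":0,"dz":0,"wx":0,"wy":0,"wz":0},{"dx":0.3,"dy":0,"dz":0,"wx":0,"wy":0,"wz":0},{"dx":0.3,"dy":0,"dz":0,"wx":0,"wy":0,"wz":0},{"dx":0.3,"dy":0,"dz":0,"wx":0,"wy":0,"wz":0},{"dx":0.3,"dy":0,"dz":0,"wx":0,"wy":0,"wz":0}]'
python3 -c "
from h import *
status()
a=eyes.snapshot('wrist')
cv2.imwrite('pics/w6.png',a[:,:,::-1])
"
```

```text
t: 11.22
tcp_pos: [0.5474, 0.04, 0.1146]
tool_rot: [0.581, 0.814, -0.0, -0.001]
force: [0.5, 0.6, -0.0]
finger_gap: 0.999
gripper_force: 0.0
t: 11.98
tcp_pos: [0.5424, 0.0566, 0.1149]
tool_rot: [0.581, 0.814, 0.0, 0.0]
force: [-0.2, 0.4, -0.3]
finger_gap: 1.0
gripper_force: 0.0
t 11.97 tcp [0.5424 0.0566 0.1149] rest [0.0031 0.039 ] toolx yaw 109.01 toolz [ 0.  0. -1.] F [-0.2   0.36 -0.34] gap 1.0
```

View pics/w6.png

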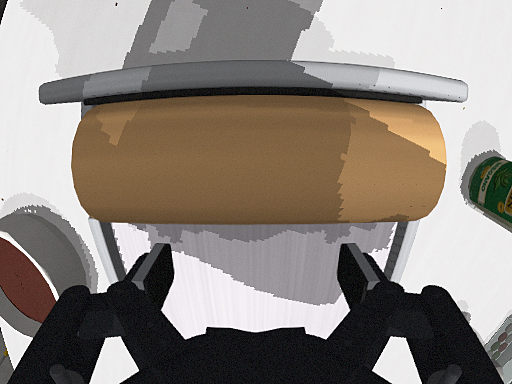

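The roller lies square in the pocket against the stop (roller rows 95–222, stop row ~85), and the fingers are clear of it. I retract back and then up.

```bash
python3 -m inch '[{"dx":-0.8,"dy":0,"dz":-0.3,"wx":0,"wy":0,"wz":0},{"dx":-1.5,"dy":0,"dz":-1,"wx":0,"wy":0,"wz":0},{"dx":-2,"dy":0,"dz":-2,"wx":0,"wy":0,"wz":0},{"dx":-3,"dy":0,"dz":-4,"wx":0,"wy":0,"wz":0},{"dx":-4,"dy":0,"dz":-4,"wx":0,"wy":0,"wz":0},{"dx":-4,"dy":0,"dz":-4,"wx":0,"wy":0,"wz":0},{"dx":-4,"dy":0,"dz":-4,"wx":0,"wy":0,"wz":0},{"dx":-4,"dy":0,"dz":-2,"wx":0,"wy":0,"wz":0},{"dx":-4,"dy":0,"dz":0,"wx":0,"wy":0,"wz":0},{"dx":-4,"dy":0,"dz":0,"wx":0,"wy":0,"wz":0}]'
python3 -m inch '[{"dx":-5,"dy":0,"dz":0,"wx":0,"wy":0,"wz":0},{"dx":-5,"dy":0,"dz":0,"wx":0,"wy":0,"wz":0},{"dx":-2,"dy":0,"dz":0,"wx":0,"wy":0,"wz":0},{"dx":0,"dy":0,"dz":0,"wx":0,"wy":0,"wz":0}]'
python3 -c "
from h import *
status()
b=eyes.snapshot('top');a=eyes.snapshot('scene')
cv2.imwrite('pics/w7.png',np.hstack([cv2.resize(b[90:270,120:360],(400,300)),cv2.resize(a[150:270,140:300],(400,300))])[:,:,::-1])
"
```

```text
t: 13.28
tcp_pos: [0.6444, -0.2423, 0.3296]
tool_rot: [0.581, 0.814, 0.0, 0.001]
force: [0.3, 0.2, -0.1]
finger_gap: 1.003
gripper_force: 0.0
t: 13.78
tcp_pos: [0.6827, -0.356, 0.3279]
tool_rot: [0.582, 0.813, -0.0, 0.0]
force: [0.2, 0.8, 0.0]
finger_gap: 1.007
gripper_force: 0.0
t 13.78 tcp [ 0.6827 -0.356   0.3279] rest [ 0.0007 -0.3968] toolx yaw 108.83 toolz [ 0.    -0.001 -1.   ] F [0.21 0.85 0.03] gap 1.007
```

View pics/w7.png

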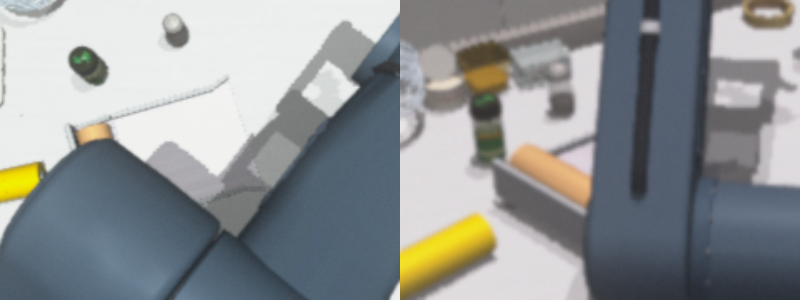

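The scene panel shows the roller in the pocket against the stop at (550,175). Spice (485,125) and salt (560,85) stand where they were, and the hand is far away.

```bash
python3 -c "
from station import workorder
print(workorder.sign_off())"
```

```text
the job is handed in; nothing more can be done
None
```

The wooden roller was pushed steadily up the ramp at about 4 cm/s, rolled over the crest, and lies square against the stop in the pocket; the hand is clear and the job was handed in at about 14 s, with no verdict returned.

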